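Gauge a slotted spacer plate and stack it

ROBOT

A 7-joint arm with a two-finger parallel gripper is mounted at the origin on the work surface. World frame = base frame: x ahead of the robot, y to its left, z up, the work surface at z = 0. Lengths are in m, angles in rad, forces in N, time in s.
With the tool pointing down it reaches from about 0.425 to 0.925 m from the base axis. Payload 6.8 kg.
Tool frame: the origin (TCP) lies midway between the tips of the shut fingers; the grasp point (between the pads) lies pinch_z behind it (pinch_z is the distance from the TCP to the grasp point, in m); z points along the fingers, y is the line along which they close (so a half turn about z gives the same grasp; the last joint's range is limited). The gripper opens to 88 mm and grips with 3 to 60 N. Pads are 20 mm wide; open, the fingers measure 115 mm over their backs; the gripper's body (75 mm by 178 mm) begins 61 mm behind the grasp point.
Start: joints at [1.191, 0.477, 0.022, 1.555, -0.011, 1.109, -0.083], TCP at [0.181, -0.65, 0.223] pointing down, gripper open.
Joint ranges: [-2.96, 2.96], [-0.34, 2.1], [-1.41, 1.46], [0.24, 2.44], [-1.37, 4.51], [0.17, 1.92], [-2.96, 2.96]. Speed limits (rad/s): [2.39, 2.39, 3.14, 3.14, 3.14, 3.14, 3.14].

INTERFACE

Orientations are given as a unit quaternion [w, x, y, z].
In Python, from rig import * gives the robot as it stands. The module is installed in compiled form; this text tells all that it offers.
- The arm moves only by the tool step_arm, never from a script. Its argument "deltas" is one flat list of numbers, 7 for each row, row after row: the turn, a rotation vector about the tool's x, y, z in units of 90 degrees (1.0 is 90 degrees), then the shift along the tool's x, y, z in units of 100 mm (1.0 is 100 mm), then the opening, from -1 (shut) to 1 (fully open). A call has 1 to 20 rows; each row shifts and turns the commanded pose from where the row before left it, along the tool's axes as they then stand; what a row does not reach is not made up. A row lasts 1/12 s, in which the tool goes at most 41.7 mm and 7.16 degrees, less where a joint would pass 70% of its speed; a pose out of reach is approached as far as the arm can. A call with a number of a shift or a turn outside -1 to 1 is refused whole. A call with a gripper value outside its range is refused whole. The fingers move at their own pace and stop on an object; the grip force is fixed at half the most. Time passes only in rows, so rows that do not move let the fingers close. It gives the time, the measured TCP pose, the force, the opening and the grip force at its end, in the units of the state.
- state(): the state, without advancing time (a new reading comes with each control period).
- snapshot(name): name is "scene" or "top"; returns a dict with "frame" (384x512x3 uint8, blue, green, red), "vertical_fov" (degrees; the focal length in pixels is half the picture's height over the tangent of half this angle, whatever the lens; pixels are square), "cx", "cy" (the principal point, pixels), "rvec" (rotation vector, rad) and "tvec" (3), from world to camera coordinates, as OpenCV has them. Camera axes: x right, y down, z forward; pixel columns grow to the right and rows downward; lengths in m; the calibration is good to about 2 mm. A picture is of the moment at which its call begins. There is no depth.
- close_job(): hands the job in; it is judged then, once.
The state is a dict: "time": time; "qpos": joint angles; "joint_vel": joint speeds; "tau": joint torques, N m; "position": TCP position; "tcp_rot": TCP orientation; "ft_force": force on the tool from outside, world axes, zero at the start; "ft_torque": the same for the moment, N m; "finger_gap": opening from 0.0 (shut) to 1.0 (fully open); "gripper_force": force on a finger pad.
Only numpy, scipy, OpenCV 4.12 (cv2) and the standard library are available. Lean on these libraries where they do the work, as an engineer would, in place of code of your own. Each camera call takes 0.05 s, during which the arm holds its last target. There are 200 camera calls.

TASK

Check the slotted spacer plate that lies on the sloped stand: lay it flat on the bed of the bench gauge between the jaws and let go, then slide the jaw (the one with the red handle) gently shut on it until the sprung anvil at the other end is pushed in by about 5 mm, and hold it so for a second. Slide the jaw right back open, then set the plate down (do not drop it) squarely on top of the pile of two plates like it. Leave the pile straight and everything else where it lies.

Things in the scene. Friction and masses are not known exactly. Their poses are not given: they have to be found in the camera images.
- plate: Dark slotted spacer plate to be checked: 120 x 50 x 14 mm (its own x, y, z), about 0.2 kg, two open slots along its middle, plain full-length sides: grip it across its 50 mm width at mid length. Origin: centre of its underside; z is the normal of its broad face. At the start it lies on the stand, sloped 30 degrees.
- stand: Blue fixed stand: a ramp 34 mm wide, 130 mm long, sloped 30 degrees, rising towards the stand's +x, with a 9 mm lip at its lower (-x) end that stops the plate. Foot 160 x 80 mm. Origin: centre of the foot on the table; the ramp's surface is 80 mm above it. The plate overhangs the ramp by 8 mm on either side. Stand and pile may change sides.
- gauge: Fixed green bench gauge (big caliper), foot 345 x 90 mm. Its x is the measuring axis: sprung anvil and a fixed housing with a dial (90 mm high, x -158 to -128 mm) at the -x end, sliding jaw at the +x end. Origin: on the table under the bed. The bed is a steel bar 34 mm wide along x, top 40 mm above the table; a plate centred near x = -20 mm, y = 0, long side along x, is between the jaws.
- jaw: Sliding jaw of the gauge, steel block 75 x 44 mm, top 76 mm above the table. Origin: lower edge of its measuring face (looks to -x), 42 mm above the table, axes as the gauge. Slides along the gauge's x: face at +100 mm fully open, down to +10 mm; starts at +70 to +100 mm. Takes about 1.5 N to slide and stays where left.
- jaw_grip (a point): Point inside the jaw's red handle, 105 mm above the table. The handle stands on the jaw: 36 mm along the gauge's x, 24 mm wide in y, from 76 to 126 mm above the table, its centre 50 mm to +x of the jaw's face. It moves with the jaw.
- anvil: Sprung anvil of the gauge, steel block 44 mm wide, top 76 mm above the table, yellow stem behind. Origin: lower edge of its measuring face (looks to +x), 42 mm above the table. At rest the face is at gauge x = -90 mm; it is pushed to -x by up to 12 mm against a spring: 4 N to start, 8 N at 5 mm, 14 N at 12 mm, then a hard stop. It springs back (with plate and jaw) when let go.
- riser: Fixed wooden block 100 x 34 x 30 mm under the pile; origin: centre of its underside on the table; the pile's long side lies along its x.
- pile_low: Lower plate of the pile, same as the plate, loose on the wooden block, underside 30 mm above the table. Origin: centre of its underside.
- pile_top: Upper plate of the pile, same as the plate, loose on the lower one, underside 44 mm, top 58 mm above the table. Origin: centre of its underside.
- wrench: Bystander: steel wrench, 200 mm, lying along its x; near the robot. Origin at its middle.
- tape_roll: Bystander: yellow roll of tape, 80 mm across, 20 mm high, lying flat. Origin: centre of underside.
- tape_measure: Bystander: blue tape measure, 70 x 65 x 34 mm. Origin: centre of underside.
- jar: Bystander: amber jar, 64 mm across, 75 mm high. Origin: centre of underside.
- screwdriver: Bystander: orange screwdriver, 200 mm, lying along its x.
- socket_rail: Bystander: black rail 150 x 30 mm with five steel sockets, 45 mm high. Origin: centre of underside.

How it is judged:
By the outcome, as a careful person would: the job done as asked, in the order asked, and still so for the second after the job is handed in, with the robot touching nothing.
It also fails if it takes over 72 s, if anything falls off the work surface, if the arm or the gripper's body presses on something with over 40 N, if the wrist force passes 120 N, or if a joint passes its speed limit or range.

## Working session

There is one attempt and no reset: what is moved stays moved. The work goes in short steps, Python scripts to look and compute and a tool call to move; the robot and the scene stay as the last step left them, time stands still between calls to the robot, and variables do not carry over. Pictures are saved under pics/ and viewed, at most 10 in all, crops included, and the job is handed in when it is done.

Besides the shell and the picture viewer there is one more tool, called after "Request:" as name(argument=value, ...) on one line, values as JSON. step_arm: Moves the arm, as the interface text tells. Its arguments: {"type":"object","properties":{"deltas":{"type":"array","items":{"type":"number"}}},"required":["deltas"]}

```bash
mkdir -p pics; cat > h.py <<'E'
from rig import *
import numpy as np, cv2
from scipy.spatial.transform import Rotation as R
def cam(s):
    h=s["frame"].shape[0]; f=h/2/np.tan(np.radians(s["vertical_fov"])/2)
    K=np.array([[f,0,s["cx"]],[0,f,s["cy"]],[0,0,1.]])
    return K,cv2.Rodrigues(np.array(s["rvec"],float))[0],np.array(s["tvec"],float).ravel()
def ray(s,u,v,z):
    K,r,t=cam(s); d=r.T@np.linalg.solve(K,[u,v,1.]); c=-r.T@t
    return c+d*(z-c[2])/d[2]
def proj(s,P):
    K,r,t=cam(s); p=(r@np.atleast_2d(P).T).T+t; p=p@K.T
    return p[:,:2]/p[:,2:]
E
python3 - <<'E'
from h import *
for n in("scene","top"):
    s=snapshot(n); cv2.imwrite(f"pics/{n}0.png",cv2.resize(s["frame"],(800,600),interpolation=cv2.INTER_CUBIC)); np.save(n+"0.npy",s,allow_pickle=True)
    K,r,t=cam(s);print(n,K[0,0],s["cx"],s["cy"],-r.T@t)
print(state())
import rig;print([a for a in dir(rig) if 'pinch' in a.lower()], getattr(rig,'pinch_z',None))
E
```

```text
scene 428.78632336965353 257.44656799162544 191.8830117180866 [1.04402588 0.74764023 0.69482014]
top 489.66651392580303 261.3303806750223 187.9362107549958 [0.30285807 0.01434009 1.20962083]
{'time': 0.1, 'qpos': array([ 1.19089568,  0.47770302,  0.02233413,  1.55629354, -0.01148999,
        1.10932526, -0.08310191]), 'joint_vel': array([ 0.00065275, -0.00164488,  0.0003474 , -0.00121419,  0.0001821 ,
       -0.00072245,  0.00039283]), 'tau': array([ 4.41693555e-03, -5.84098220e+01,  1.54059000e+00, -2.73315614e+01,
       -5.41056460e-02,  1.30987572e-02,  1.74640564e-05]), 'position': array([ 0.18106679, -0.64971652,  0.2218134 ]), 'tcp_rot': array([-7.82760133e-04,  9.90777353e-01,  1.35497585e-01, -1.67758887e-04]), 'ft_force': array([-0.47254976,  1.22802268, -0.34139229]), 'ft_torque': array([-0.00981666,  0.00055249,  0.00555118]), 'gripper_force': 0.0, 'finger_gap': 0.9994286699382589}
['pinch_z'] 0.0187
```

View pics/top0.png

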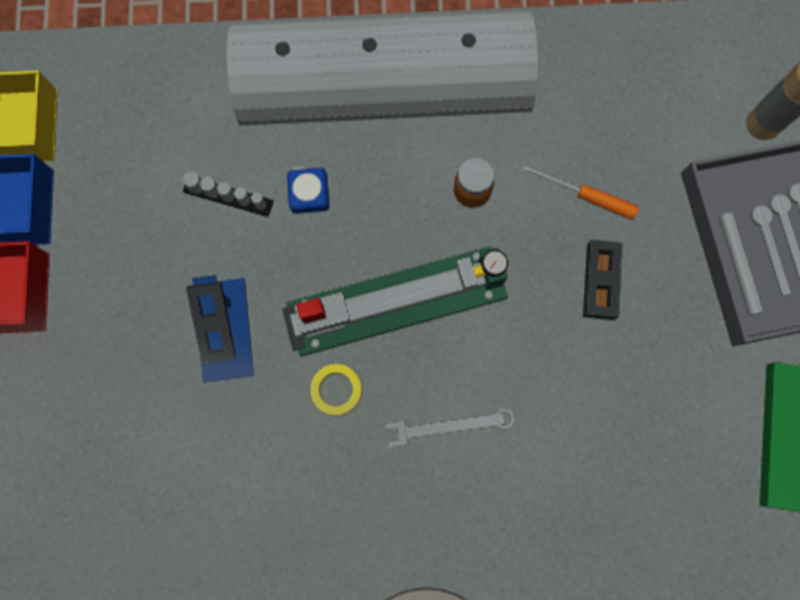

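View pics/scene0.png

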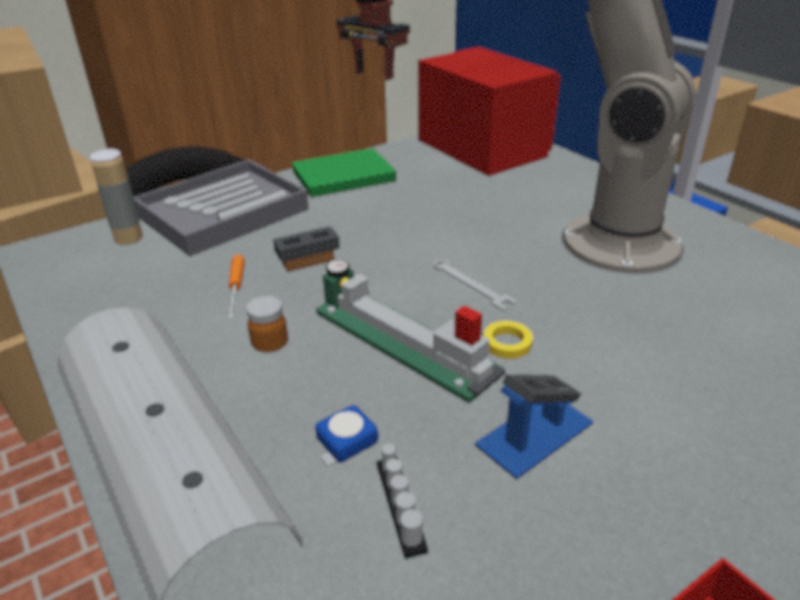

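The top view (800x600) shows the gauge with its red handle at (311,309) and dial at (495,263). The pile is at (603,279), and the stand with the plate is at (215,325). In the scene view the stand's tall column (518,420) is on the side far from the robot, so the ramp rises towards world +x.

```bash
cat > m.py <<'E'
from h import *
def load(n): return np.load(n+"0.npy",allow_pickle=True).item()
def mask(s,lo,hi,box):
    hsv=cv2.cvtColor(s["frame"],cv2.COLOR_BGR2HSV); m=cv2.inRange(hsv,np.array(lo),np.array(hi))
    x0,y0,x1,y1=[int(a/1.5625) for a in box]; k=np.zeros_like(m); k[y0:y1,x0:x1]=m[y0:y1,x0:x1]
    c,_=cv2.findContours(k,cv2.RETR_EXTERNAL,cv2.CHAIN_APPROX_NONE); return max(c,key=cv2.contourArea)
def rect(s,c,z):
    P=np.array([ray(s,u,v,z)[:2] for u,v in c[:,0,:]],np.float32)*1000
    (x,y),(w,h),a=cv2.minAreaRect(P)
    if w<h: w,h,a=h,w,a+90
    return np.round([x,y,w,h,a],1)
E
python3 - <<'E'
from m import *
s=load("top")
print("pile",rect(s,mask(s,(0,0,0),(180,255,75),(570,225,640,330)),.058))
print("handle",rect(s,mask(s,(0,150,90),(8,255,255),(285,290,340,335)),.126))
print("foot",rect(s,mask(s,(60,60,20),(95,255,255),(270,230,520,365)),.01))
print("standfoot",rect(s,mask(s,(100,120,40),(125,255,255),(180,265,260,390)),.005))
c=mask(s,(0,0,0),(180,110,75),(175,265,260,390)); print("plate@.09",rect(s,c,.09))
t=load("scene")
print("handle scene",rect(t,mask(t,(0,150,90),(8,255,255),(440,300,490,350)),.115))
hs=cv2.cvtColor(s["frame"],cv2.COLOR_BGR2HSV)
for p in((603,248),(603,282),(210,322),(220,280),(243,325),(400,295),(330,335),(600,350),(470,275),(318,330)): print(p,hs[int(p[1]/1.5625),int(p[0]/1.5625)])
a=cv2.resize(s["frame"][165:255,110:200],(540,540),interpolation=cv2.INTER_CUBIC)
b=cv2.resize(t["frame"][230:310,295:385],(540,480),interpolation=cv2.INTER_CUBIC)
b=cv2.copyMakeBorder(b,0,60,0,0,cv2.BORDER_CONSTANT)
im=np.hstack([a,b]); cv2.imwrite("pics/c1.png",cv2.resize(im,(800,400)))
E
```

```text
pile [ 562.  -301.9  124.6   54.6  171.2]
handle [525.9 143.2  33.7  23.5 102.5]
foot [534.3   7.5 353.6  44.9 103. ]
standfoot [524.1 295.  157.   77.6   4.3]
plate@.09 [520.  294.5 122.6  52.   11.5]
handle scene [533.5 153.   79.5  34.4  51.9]
(603, 248) [105  18  56]
(603, 282) [98 18 57]
(210, 322) [83 19 54]
(220, 280) [100  31 100]
(243, 325) [108 190 113]
(400, 295) [ 90  11 139]
(330, 335) [ 76 126  77]
(600, 350) [ 81  16 111]
(470, 275) [ 94  12 143]
(318, 330) [90  9 60]
```

View pics/c1.png

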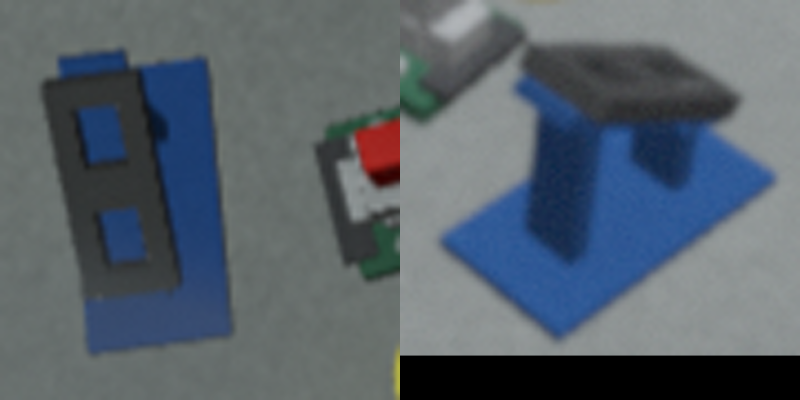

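The crop's left half shows the plate's top-face corners at about (44,85), (135,70), (180,285), (85,295). The foot's corners are near (208,60), (232,333), (90,352). Next I need crops of the pile and the gauge.

```bash
python3 - <<'E'
from m import *
s=load("top")["frame"]
a=cv2.resize(s[145:215,365:405],(342,600),interpolation=cv2.INTER_CUBIC)
b=cv2.resize(s[150:235,175:335],(450,239),interpolation=cv2.INTER_CUBIC)
g=np.hstack([s[150:200,275:330]]); g=cv2.resize(g,(385,350),interpolation=cv2.INTER_CUBIC)[:, :]
b=cv2.copyMakeBorder(b,0,11,0,0,cv2.BORDER_CONSTANT); g=cv2.copyMakeBorder(g,0,0,0,65,cv2.BORDER_CONSTANT)
cv2.imwrite("pics/c2.png",np.hstack([a,np.vstack([b,g])]))
E
```

```text
(no output)
```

View pics/c2.png

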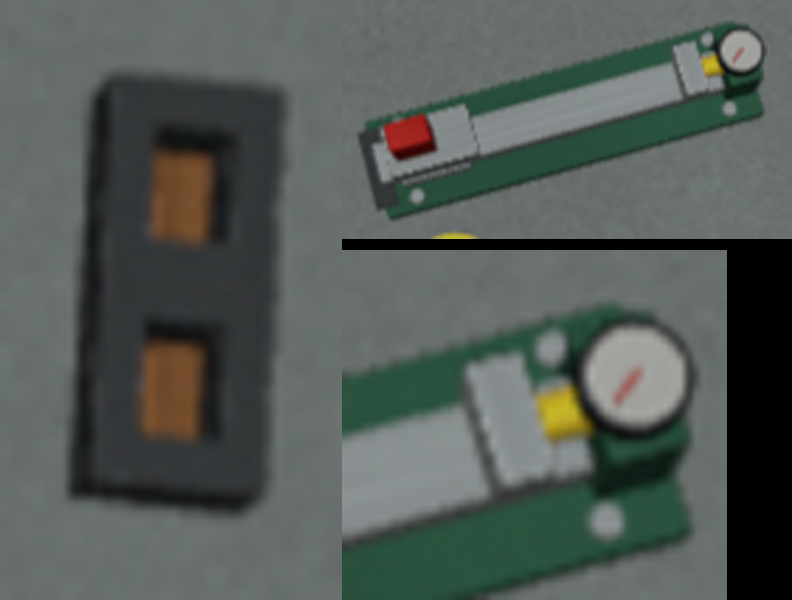

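The crop shows the pile's top-face corners at about (110,78), (285,90), (264,492), (92,490). The anvil top's face edge runs from (470,365) to (502,488), and the bed edges are visible too. Casting these onto their planes now.

```bash
python3 - <<'E'
from m import *
np.set_printoptions(suppress=True,precision=1)
s=load("top"); K,r,t=cam(s); C=-r.T@t
def cr(p,sc,o,off=(0,0)): return (np.array(p,float)-off+.5)/sc-.5+np.array(o)
def W(pts,z,*a): return np.array([ray(s,*cr(p,*a),z) for p in pts])*1000
P=W([(110,78),(285,90),(264,492),(92,490)],.058,8.56,(365,145)); print("pile",P[:,:2].tolist(),P.mean(0))
n=np.linalg.norm; print([n(P[i]-P[(i+1)%4]) for i in range(4)])
for a,b in((3,0),(2,1)): d=P[b]-P[a]; print(" yaw",np.degrees(np.arctan2(d[1],d[0])))
A=W([(470,365),(502,488),(520,350),(553,475)],.076,7,(275,150),(342,250)); print("anvil",A[:,:2].tolist(),n(A[0]-A[1]),A[:2].mean(0))
B=W([(468,120),(672,68),(480,152),(683,97)],.04,2.8125,(175,150),(342,0)); print("bed",B[:,:2].tolist())
for a,b in((1,0),(3,2)): d=B[b]-B[a]; print(" ang",np.degrees(np.arctan2(d[1],d[0])))
J=W([(465,105),(477,155)],.076,2.8125,(175,150),(342,0)); print("jawface",J[:,:2].tolist())
F=W([(208,60),(232,333),(90,352)],.006,4.444,(110,165)); print("standfoot",F[:,:2].tolist(),n(F[0]-F[1]),n(F[1]-F[2]))
d=F[0]-F[1]; yaw=np.arctan2(d[1],d[0]); e=F[1]-F[2]; print(" yaw",np.degrees(yaw),np.degrees(np.arctan2(e[1],e[0]))); so=(F[0]+F[2])/2; so[2]=0; print(" centre",so)
Rz=R.from_euler('z',yaw)*R.from_euler('y',-30,degrees=True); print("foot c")
nn=Rz.apply([0,0,1]); p0=so/1000+[0,0,.08]+.014*nn
Q=[]
for p in[(44,85),(135,70),(180,285),(85,295)]:
    u=cr(p,4.444,(110,165)); dd=r.T@np.linalg.solve(K,[*u,1]); Q.append(C+dd*((p0-C)@nn)/(dd@nn))
Q=np.array(Q); L=Rz.inv().apply(Q-p0)*1000; print("plate local",L.tolist()); print("plate world",(Q*1000).tolist(),Q.mean(0)*1000)
E
```

```text
pile [[625.3139198743245, -289.5584839276386], [619.2461152881657, -339.15158391565245], [503.2497391311032, -320.362732861026], [506.2535823801364, -272.34672327633047]] [ 563.5 -305.4   58. ]
[np.float64(49.96292444320039), np.float64(117.50821335346598), np.float64(48.10987685187251), np.float64(120.29799943867683)]
 yaw -8.225882407222647
 yaw -9.20074009618826
anvil [[599.9130817032683, -79.43405197135444], [556.3166681786124, -87.48088933108362], [604.3465881788862, -96.87355610591473], [559.9591448566432, -105.08214833608494]] 44.3328192618824 [578.1 -83.5  76. ]
bed [[552.0719062709755, 100.71714115883589], [589.5087230565929, -79.0363377886647], [523.3452128351217, 91.30460419845504], [563.0599094542216, -86.92850929920326]]
 ang 101.76467659908724
 ang 102.56168519953819
jawface [[557.4375694621511, 100.15783493028282], [514.1375074222233, 91.52890180934794]]
standfoot [[604.0721752861893, 261.04754746182937], [448.00233244096654, 248.6481903878901], [441.4817629134672, 326.9709046881134]] 156.56161694866208 78.59367278806455
 yaw 4.542464628781972 -85.24095217396449
 centre [522.8 294.    0. ]
foot c
plate local [[60.349692196849624, 23.57649557985052, -1.138078487510798e-13], [62.199878740467284, -23.40907241607279, -1.6471669466353447e-13], [-57.716348086292165, -24.801479593707413, -2.1725809274344634e-13], [-56.440827244354615, 25.24543362173004, -1.2269485703975638e-13]]
plate world [[566.0319463998899, 321.09651021432603, 122.29920175140686], [571.3503820068262, 274.38542763985515, 123.22429502321563], [467.9363627707281, 264.7726488813807, 63.26618160983588], [465.0739141906833, 314.7498449370198, 63.90394203080474]] [517.6 293.8  93.2]
```

```bash
cat > g.py <<'E'
from h import *
import sys
np.set_printoptions(suppress=True,precision=3)
def orient(yaw,tilt=0):   # tool x at yaw (deg), pointing down, tilt = slope rising to tool x
    return R.from_euler('z',yaw,degrees=True)*R.from_euler('y',-tilt,degrees=True)*R.from_euler('x',180,degrees=True)
def show(p,yaw,tilt=0):   # turn first, then shift in the new axes
    st=state(); q=st["tcp_rot"]; c=R.from_quat([q[1],q[2],q[3],q[0]]); g=orient(yaw,tilt)
    print("pos",st["position"],"turn",(c.inv()*g).as_rotvec()/(np.pi/2),"shift after",g.inv().apply(np.array(p)-st["position"])*10,"shift before",c.inv().apply(np.array(p)-st["position"])*10,"f",st["ft_force"],"gap",st["finger_gap"],"q",st["qpos"],"t",st["time"])
if __name__=="__main__": a=[float(x) for x in sys.argv[1:]]; show(a[:3],*a[3:])
E
python3 g.py .6 -.35 .28 15.5
```

```text
pos [ 0.181 -0.65   0.222] turn [-0.001  0.     0.001] shift after [ 4.838 -1.769 -0.582] shift before [ 4.84  -1.763 -0.58 ] f [-0.473  1.228 -0.341] gap 0.9994286699382589 q [ 1.191  0.478  0.022  1.556 -0.011  1.109 -0.083] t 0.1
```

Request:
step_arm(deltas=[0,0,0,0.35,-0.126,-0.043,1,0,0,0,0.35,-0.126,-0.043,1,0,0,0,0.35,-0.126,-0.043,1,0,0,0,0.35,-0.126,-0.043,1,0,0,0,0.35,-0.126,-0.043,1,0,0,0,0.35,-0.126,-0.043,1,0,0,0,0.35,-0.126,-0.043,1,0,0,0,0.35,-0.126,-0.043,1,0,0,0,0.35,-0.126,-0.043,1,0,0,0,0.35,-0.126,-0.043,1,0,0,0,0.35,-0.126,-0.043,1,0,0,0,0.35,-0.126,-0.043,1,0,0,0,0.35,-0.126,-0.043,1,0,0,0,0.35,-0.126,-0.043,1])

```text
time: 1.27
position: [0.6069, -0.3474, 0.2826]
tcp_rot: [-0.0, 0.991, 0.135, -0.0]
ft_force: [-0.8, -0.6, -0.3]
finger_gap: 0.999
gripper_force: 0.0
```

```bash
python3 g.py .47 .29 .25 4.3 30; python3 g.py .47 .29 .25 4.3 0
```

```text
pos [ 0.607 -0.347  0.283] turn [-0.033  0.333  0.122] shift after [-0.932 -6.459 -0.161] shift before [ 0.392 -6.507  0.329] f [-0.828 -0.59  -0.251] gap 0.9992969167508456 q [ 0.509  0.481 -0.117  1.41   0.057  1.254 -0.912] t 1.2667
pos [ 0.607 -0.347  0.283] turn [-0.     0.     0.125] shift after [-0.887 -6.459  0.326] shift before [ 0.392 -6.507  0.329] f [-0.828 -0.59  -0.251] gap 0.9992969167508456 q [ 0.509  0.481 -0.117  1.41   0.057  1.254 -0.912] t 1.2667
```

Request:
step_arm(deltas=[0,0,0,0.023,-0.383,0.019,1,0,0,0,0.023,-0.383,0.019,1,0,0,0,0.023,-0.383,0.019,1,0,0,0,0.023,-0.383,0.019,1,0,0,0,0.023,-0.383,0.019,1,0,0,0,0.023,-0.383,0.019,1,0,0,0,0.023,-0.383,0.019,1,0,0,0,0.023,-0.383,0.019,1,0,0,0,0.023,-0.383,0.019,1,0,0,0,0.023,-0.383,0.019,1,0,0,0,0.023,-0.383,0.019,1,0,0,0,0.023,-0.383,0.019,1,0,0,0,0.023,-0.383,0.019,1,0,0,0,0.023,-0.383,0.019,1,0,0,0,0.023,-0.383,0.019,1,0,0,0,0.023,-0.383,0.019,1,0,0,0,0.023,-0.383,0.019,1,0,0,0,0,0,0,1])

```text
time: 2.77
position: [0.4648, 0.2973, 0.2503]
tcp_rot: [-0.002, 0.99, 0.141, -0.001]
ft_force: [-0.1, -0.3, -0.2]
finger_gap: 0.999
gripper_force: 0.0
```

Request:
step_arm(deltas=[-0.0066,0.0666,0.0244,0,0,0,1,-0.0066,0.0666,0.0244,0,0,0,1,-0.0066,0.0666,0.0244,0,0,0,1,-0.0066,0.0666,0.0244,0,0,0,1,-0.0066,0.0666,0.0244,0,0,0,1,0,0,0,0,0,0,1])

```text
time: 3.27
position: [0.4662, 0.2874, 0.2488]
tcp_rot: [-0.006, 0.969, 0.043, 0.243]
ft_force: [-0.7, -0.6, 0.3]
finger_gap: 0.999
gripper_force: 0.0
```

```bash
python3 g.py .4728 .290 .170 4.3 30; python3 g.py .5226 .2939 .0834 4.3 30
```

```text
pos [0.466 0.287 0.249] turn [0.002 0.02  0.01 ] shift after [-0.335 -0.021  0.716] shift before [-0.312 -0.028  0.726] f [-0.743 -0.642  0.303] gap 0.9987997362455826 q [-0.476  0.083 -0.423  2.133  0.639  0.685 -2.825] t 3.2667
pos [0.466 0.287 0.249] turn [0.002 0.02  0.01 ] shift after [-0.336 -0.023  1.716] shift before [-0.28  -0.031  1.725] f [-0.743 -0.642  0.303] gap 0.9987997362455826 q [-0.476  0.083 -0.423  2.133  0.639  0.685 -2.825] t 3.2667
```

Request:
step_arm(deltas=[0.002,0.02,0.01,0,0,0,1,0,0,0,-0.08,-0.005,0.18,1,0,0,0,-0.08,-0.005,0.18,1,0,0,0,-0.08,-0.005,0.18,1,0,0,0,-0.08,-0.005,0.18,1,0,0,0,0,0,0,1])

```text
time: 3.77
position: [0.4741, 0.2887, 0.2021]
tcp_rot: [-0.008, 0.967, 0.037, 0.253]
ft_force: [0.3, -0.1, 0.2]
finger_gap: 0.996
gripper_force: 0.0
```

```bash
python3 g.py .5226 .2939 .0834 4.3 30; python3 - <<'E'
from h import *
s=snapshot("top");t=snapshot("scene")
a=cv2.resize(s["frame"][160:260,105:215],(440,400),interpolation=cv2.INTER_CUBIC)
b=cv2.resize(t["frame"][190:310,290:400],(360,400),interpolation=cv2.INTER_CUBIC)
cv2.imwrite("pics/d1.png",np.hstack([a,b]))
E
```

```text
pos [0.474 0.289 0.202] turn [0.001 0.007 0.001] shift after [-0.171 -0.016  1.272] shift before [-0.157 -0.019  1.274] f [ 0.269 -0.073  0.16 ] gap 0.996168136841825 q [-0.959  0.131  0.086  2.214  0.722  0.545 -2.95 ] t 3.7667
```

View pics/d1.png

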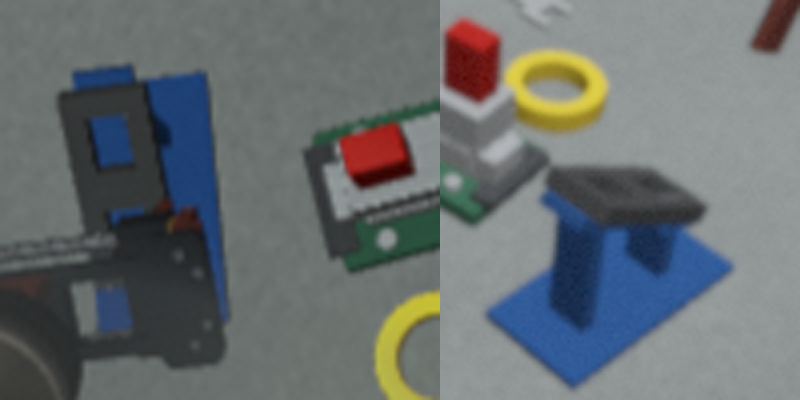

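The gripper is above the plate with the fingers across it, but joint 7 is at its limit. I'll turn the tool half a turn, since the grasp is the same either way.

Request:
step_arm(deltas=[0,0,-0.077,0,0,-0.1,1,0,0,-0.077,0,0,-0.1,1,0,0,-0.077,0,0,0,1,0,0,-0.077,0,0,0,1,0,0,-0.077,0,0,0,1,0,0,-0.077,0,0,0,1,0,0,-0.077,0,0,0,1,0,0,-0.077,0,0,0,1,0,0,-0.077,0,0,0,1,0,0,-0.077,0,0,0,1,0,0,-0.077,0,0,0,1,0,0,-0.077,0,0,0,1,0,0,-0.077,0,0,0,1,0,0,-0.077,0,0,0,1,0,0,-0.077,0,0,0,1,0,0,-0.077,0,0,0,1,0,0,-0.077,0,0,0,1,0,0,-0.077,0,0,0,1,0,0,-0.077,0,0,0,1,0,0,-0.077,0,0,0,1])

```text
time: 5.53
position: [0.4649, 0.2877, 0.2219]
tcp_rot: [0.235, 0.306, 0.917, 0.099]
ft_force: [0.5, 0.2, 0.6]
finger_gap: 1.001
gripper_force: 0.0
```

Request:
step_arm(deltas=[0,0,-0.077,0,0,0,1,0,0,-0.077,0,0,0,1,0,0,-0.077,0,0,0,1,0,0,-0.077,0,0,0,1,0,0,-0.077,0,0,0,1,0,0,-0.077,0,0,0,1,0,0,0,0,0,0,1])

```text
time: 6.12
position: [0.465, 0.2877, 0.2218]
tcp_rot: [0.254, -0.038, 0.966, 0.009]
ft_force: [-0.3, -0.1, -0.2]
finger_gap: 0.998
gripper_force: 0.0
```

```bash
python3 g.py .4628 .2893 .1872 184.3 -30;python3 g.py .5226 .2939 .0834 184.3 -30
```

```text
pos [0.465 0.288 0.222] turn [ 0.    -0.006  0.003] shift after [0.191 0.018 0.29 ] shift before [0.188 0.018 0.291] f [-0.294 -0.074 -0.226] gap 0.9975867164320578 q [-0.757  0.096 -0.146  2.197  0.717  0.605  0.201] t 6.1167
pos [0.465 0.288 0.222] turn [ 0.    -0.006  0.003] shift after [0.191 0.019 1.488] shift before [0.177 0.019 1.49 ] f [-0.294 -0.074 -0.226] gap 0.9975867164320578 q [-0.757  0.096 -0.146  2.197  0.717  0.605  0.201] t 6.1167
```

Request:
step_arm(deltas=[0,-0.006,0.003,0.046,0.005,0.2,1,0,0,0,0.046,0.005,0.2,1,0,0,0,0.046,0.005,0.2,1,0,0,0,0.046,0.005,0.2,1,0,0,0,0,0,0.2,1,0,0,0,0,0,0.1,1,0,0,0,0,0,0,1])

```text
time: 6.7
position: [0.5036, 0.2921, 0.1148]
tcp_rot: [0.258, -0.032, 0.966, 0.01]
ft_force: [0.4, -0.1, -0.1]
finger_gap: 0.999
gripper_force: 0.0
```

```bash
python3 g.py .5226 .2939 .0834 184.3 -30
```

```text
pos [0.504 0.292 0.115] turn [-0.001 -0.001 -0.005] shift after [-0.008  0.003  0.367] shift before [-0.009  0.004  0.367] f [ 0.393 -0.101 -0.105] gap 0.9994566482570958 q [-0.805  0.327 -0.036  2.231  1.112  0.408 -0.202] t 6.7
```

Request:
step_arm(deltas=[0,0,0,0,0,0.1,1,0,0,0,0,0,0.1,1,0,0,0,0,0,0.1,1,0,0,0,0,0,0.067,1,0,0,0,0,0,0,1,0,0,0,0,0,0,1])

```text
time: 7.2
position: [0.5216, 0.2946, 0.0853]
tcp_rot: [0.259, -0.033, 0.965, 0.011]
ft_force: [0.0, -1.0, 0.9]
finger_gap: 0.997
gripper_force: 0.0
```

```bash
python3 g.py .5226 .2939 .0834 184.3 -30
```

```text
pos [0.522 0.295 0.085] turn [ 0.001  0.    -0.004] shift after [ 0.001 -0.008  0.021] shift before [ 0.001 -0.008  0.021] f [ 0.012 -0.984  0.872] gap 0.996622737906683 q [-0.821  0.403  0.014  2.218  1.254  0.354 -0.334] t 7.2
```

Request:
step_arm(deltas=[0,0,0,0,0,0,-1,0,0,0,0,0,0,-1,0,0,0,0,0,0,-1,0,0,0,0,0,0,-1,0,0,0,0,0,0,-1,0,0,0,0,0,0,-1,0,0,0,0,0,0,-1,0,0,0,0,0,0,-1])

```text
time: 7.87
position: [0.5212, 0.2946, 0.0848]
tcp_rot: [0.259, -0.035, 0.965, 0.011]
ft_force: [-1.1, -0.9, 2.3]
finger_gap: 0.563
gripper_force: 30.0
```

Request:
step_arm(deltas=[0,0,0,0,0,-0.05,-1,0,0,0,0,0,-0.1,-1,0,0,0,0,0,-0.2,-1,0,0,0,0,0,-0.2,-1,0,0,0,0,0,-0.2,-1,0,0,0,0,0,-0.25,-1,0,0,0,0,0,0,-1,0,0,0,0,0,0,-1])

```text
time: 8.53
position: [0.4712, 0.2911, 0.172]
tcp_rot: [0.259, -0.035, 0.965, 0.011]
ft_force: [1.2, -0.5, -2.3]
finger_gap: 0.567
gripper_force: 30.0
```

```bash
python3 g.py .5626 -.0152 .18 184.3; python3 - <<'E'
from h import *
s=snapshot("top");t=snapshot("scene")
a=cv2.resize(s["frame"][150:260,100:215],(440,420),interpolation=cv2.INTER_CUBIC)
b=cv2.resize(t["frame"][170:310,280:400],(360,420),interpolation=cv2.INTER_CUBIC)
cv2.imwrite("pics/d2.png",np.hstack([a,b]))
E
```

```text
pos [0.471 0.291 0.172] turn [ 0.002  0.334 -0.002] shift after [-0.682 -3.123 -0.08 ] shift before [-0.642 -3.121  0.265] f [ 1.185 -0.482 -2.344] gap 0.5673222715929189 q [-0.797  0.185 -0.106  2.242  0.9    0.512 -0.011] t 8.5333
```

View pics/d2.png

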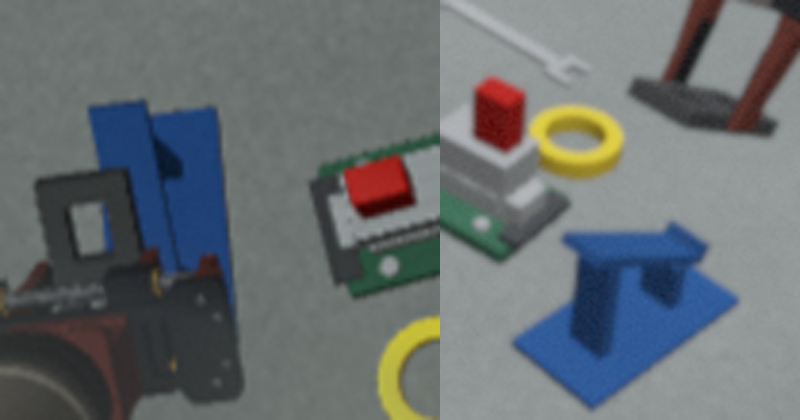

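The plate is held near mid-length, parallel to the tool, and the stand is empty. Next I level it and turn it to the gauge.

Request:
step_arm(deltas=[0,0.0557,0,0,0,-0.15,-1,0,0.0557,0,0,0,-0.15,-1,0,0.0557,0,0,0,-0.15,-1,0,0.0557,0,0,0,-0.1,-1,0,0.0557,0,0,0,0,-1,0,0.0557,0,0,0,0,-1,0,0,0.07,0,0,0,-1,0,0,0.07,0,0,0,-1,0,0,0.07,0,0,0,-1,0,0,0.07,0,0,0,-1,0,0,0.07,0,0,0,-1,0,0,0.07,0,0,0,-1,0,0,0.07,0,0,0,-1,0,0,0.07,0,0,0,-1,0,0,0.07,0,0,0,-1,0,0,0.07,0,0,0,-1,0,0,0.07,0,0,0,-1,0,0,0.07,0,0,0,-1,0,0,0.07,0,0,0,-1,0,0,0,0,0,0,-1])

```text
time: 10.3
position: [0.454, 0.2864, 0.2115]
tcp_rot: [0.02, 0.631, 0.775, 0.015]
ft_force: [-0.0, -0.3, -1.6]
finger_gap: 0.566
gripper_force: 30.0
```

```bash
python3 g.py .5626 -.0152 .18 102.7
```

```text
pos [0.454 0.286 0.212] turn [ 0.031  0.009 -0.012] shift after [-3.181  0.396  0.315] shift before [-3.169  0.437  0.379] f [-0.016 -0.272 -1.635] gap 0.5655777842394895 q [-0.715  0.241  0.016  1.93   0.038  0.935 -0.518] t 10.3
```

Request:
step_arm(deltas=[0.031,0.009,-0.012,0,0,0,-1,0,0,0,-0.318,0.04,0,-1,0,0,0,-0.318,0.04,0,-1,0,0,0,-0.318,0.04,0,-1,0,0,0,-0.318,0.04,0,-1,0,0,0,-0.318,0.04,0,-1,0,0,0,-0.318,0.04,0,-1,0,0,0,-0.318,0.04,0,-1,0,0,0,-0.318,0.04,0,-1,0,0,0,-0.318,0.04,0.15,-1,0,0,0,-0.318,0.04,0.15,-1,0,0,0,0,0,0,-1,0,0,0,0,0,0,-1])

```text
time: 11.38
position: [0.5637, -0.0164, 0.1804]
tcp_rot: [-0.001, 0.623, 0.782, -0.001]
ft_force: [0.7, -0.4, -1.0]
finger_gap: 0.568
gripper_force: 30.0
```

```bash
python3 g.py .5626 -.0152 .09 102.7;  python3 - <<'E'
from h import *
s=snapshot("top");t=snapshot("scene")
a=cv2.resize(s["frame"][140:240,175:340],(800,485),interpolation=cv2.INTER_CUBIC)
cv2.imwrite("pics/d3.png",a); cv2.imwrite("pics/d3s.png",cv2.resize(t["frame"][130:270,190:350],(640,560),interpolation=cv2.INTER_CUBIC))
E
```

```text
pos [ 0.564 -0.016  0.18 ] turn [-0.002 -0.001  0.002] shift after [ 0.014 -0.008  0.904] shift before [ 0.013 -0.006  0.904] f [ 0.716 -0.412 -1.048] gap 0.5678552389789959 q [-0.223  0.343  0.177  1.876 -0.075  0.931  0.214] t 11.3833
```

View pics/d3s.png

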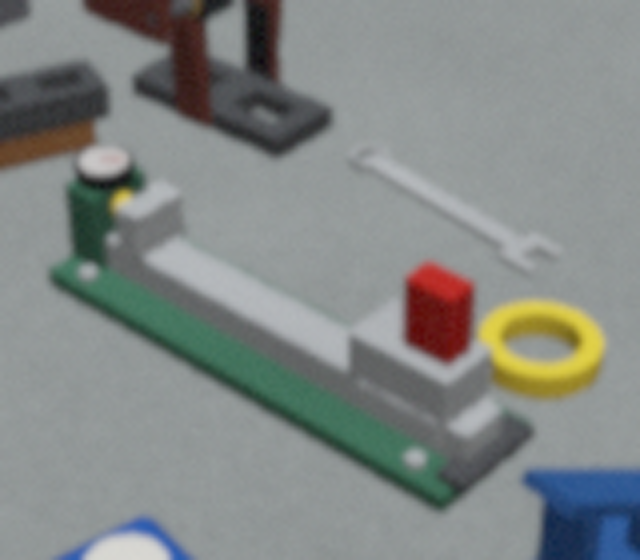

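The plate hangs level above the bed, parallel to it, between the anvil and the jaw.

Request:
step_arm(deltas=[0,0,0,0.014,-0.007,0.25,-1,0,0,0,0,0,0.25,-1,0,0,0,0,0,0.25,-1,0,0,0,0,0,0.25,-1,0,0,0,0,0,0.15,-1,0,0,0,0,0,0.05,-1,0,0,0,0,0,0,-1,0,0,0,0,0,0,-1])

```text
time: 12.15
position: [0.5642, -0.0109, 0.0633]
tcp_rot: [-0.0, 0.622, 0.783, 0.002]
ft_force: [0.9, -0.4, -1.4]
finger_gap: 0.564
gripper_force: 30.0
```

```bash
python3 g.py .5626 -.0152 .044 102.7;  python3 - <<'E'
from h import *
s=snapshot("top");t=snapshot("scene")
cv2.imwrite("pics/d4.png",np.hstack([cv2.resize(s["frame"][140:240,175:340],(400,242),interpolation=cv2.INTER_CUBIC),cv2.resize(t["frame"][150:250,200:365],(400,242),interpolation=cv2.INTER_CUBIC)]))
E
```

```text
pos [ 0.564 -0.011  0.063] turn [ 0.002 -0.002  0.005] shift after [-0.039 -0.025  0.193] shift before [-0.039 -0.026  0.193] f [ 0.866 -0.432 -1.423] gap 0.5642085540463616 q [-0.202  0.502  0.144  1.96  -0.115  0.685  0.242] t 12.15
```

Request:
step_arm(deltas=[0,0,0,0,0,0.03,-1,0,0,0,0,0,0.03,-1,0,0,0,0,0,0.02,-1,0,0,0,0,0,0,-1])

```text
time: 12.58
position: [0.5633, -0.0118, 0.0542]
tcp_rot: [-0.001, 0.622, 0.783, 0.001]
ft_force: [-0.7, -0.4, -2.3]
finger_gap: 0.565
gripper_force: 30.0
```

Request:
step_arm(deltas=[0,0,0,-0.03,-0.01,0.03,-1,0,0,0,0,0,0.02,-1,0,0,0,0,0,0,-1])

```text
time: 12.83
position: [0.5629, -0.0154, 0.049]
tcp_rot: [-0.001, 0.623, 0.782, 0.001]
ft_force: [0.2, -0.1, -1.9]
finger_gap: 0.57
gripper_force: 30.0
```

Request:
step_arm(deltas=[0,0,0,0,0,0.02,-1,0,0,0,0,0,0,-1])

```text
time: 13.0
position: [0.5631, -0.0149, 0.0472]
tcp_rot: [-0.001, 0.622, 0.783, 0.001]
ft_force: [-0.6, 0.4, -3.1]
finger_gap: 0.566
gripper_force: 30.0
```

Request:
step_arm(deltas=[0,0,0,0,0,0.015,-1,0,0,0,0,0,0,-1])

```text
time: 13.17
position: [0.5632, -0.0149, 0.0458]
tcp_rot: [-0.001, 0.622, 0.783, 0.001]
ft_force: [-0.7, -0.9, -2.1]
finger_gap: 0.565
gripper_force: 30.0
```

Request:
step_arm(deltas=[0,0,0,0,0,0.015,-1,0,0,0,0,0,0,-1])

```text
time: 13.33
position: [0.5635, -0.0149, 0.045]
tcp_rot: [-0.001, 0.622, 0.783, 0.002]
ft_force: [-1.9, -0.1, 3.5]
finger_gap: 0.569
gripper_force: 30.0
```

Request:
step_arm(deltas=[0,0,0,0,0,0.015,-1,0,0,0,0,0,0,-1])

```text
time: 13.5
position: [0.5635, -0.0149, 0.0448]
tcp_rot: [-0.001, 0.622, 0.783, 0.002]
ft_force: [-4.8, -0.3, 17.1]
finger_gap: 0.569
gripper_force: 30.0
```

Request:
step_arm(deltas=[0,0,0,0,0,0.01,-1,0,0,0,0,0,0,-1])

```text
time: 13.67
position: [0.5635, -0.0149, 0.0448]
tcp_rot: [-0.001, 0.622, 0.783, 0.002]
ft_force: [-9.1, 0.9, 27.8]
finger_gap: 0.565
gripper_force: 30.0
```

Request:
step_arm(deltas=[0,0,0,0,0,-0.025,-1,0,0,0,0,0,0,1,0,0,0,0,0,0,1,0,0,0,0,0,0,1,0,0,0,0,0,0,1,0,0,0,0,0,-0.1,1,0,0,0,0,0,-0.25,1,0,0,0,0,0,-0.4,1,0,0,0,0,0,-0.4,1,0,0,0,0,0,-0.4,1,0,0,0,0,0,0,1])

```text
time: 14.58
position: [0.5678, -0.0156, 0.2081]
tcp_rot: [0.004, 0.623, 0.782, 0.006]
ft_force: [1.1, -0.5, -0.4]
finger_gap: 0.998
gripper_force: 0.0
```

```bash
python3 g.py .5259 .1432 .2 102.7
```

```text
pos [ 0.568 -0.016  0.208] turn [ 0.009 -0.001  0.003] shift after [ 1.642 -0.059  0.081] shift before [ 1.642 -0.053  0.082] f [ 1.117 -0.5   -0.368] gap 0.9975349128301676 q [-0.229  0.309  0.183  1.853 -0.072  0.971  0.212] t 14.5833
```

Request:
step_arm(deltas=[0.009,0,0.003,0,0,0,1,0,0,0,0.328,-0.011,0,1,0,0,0,0.328,-0.011,0,1,0,0,0,0.328,-0.011,0,1,0,0,0,0.328,-0.011,0,1,0,0,0,0.328,-0.011,0,1,0,0,0,0,0,0.15,1,0,0,0,0,0,0.15,1,0,0,0,0,0,0,1])

```text
time: 15.33
position: [0.5183, 0.1433, 0.1662]
tcp_rot: [-0.007, 0.624, 0.782, -0.007]
ft_force: [-0.9, -0.9, -0.3]
finger_gap: 1.003
gripper_force: 0.0
```

```bash
python3 g.py .5259 .1432 .088 102.7; python3 - <<'E'
from h import *
s=snapshot("top");t=snapshot("scene")
cv2.imwrite("pics/d5.png",np.hstack([cv2.resize(s["frame"][140:240,175:340],(400,242),interpolation=cv2.INTER_CUBIC),cv2.resize(t["frame"][150:250,200:365],(400,242),interpolation=cv2.INTER_CUBIC)]))
E
```

```text
pos [0.518 0.143 0.166] turn [-0.013 -0.001  0.002] shift after [-0.018  0.074  0.782] shift before [-0.019  0.09   0.781] f [-0.871 -0.923 -0.281] gap 1.0026049063960962 q [-0.468  0.327  0.105  1.932 -0.048  0.905 -0.115] t 15.3333
```

View pics/d5.png

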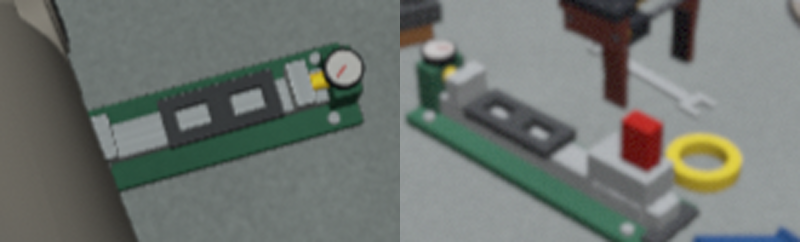

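The plate lies flat and straight on the bed about 10 mm from the anvil, with the gripper above the handle. Next I go down and grip the handle.

Request:
step_arm(deltas=[-0.013,0,0.002,-0.02,0.075,0,1,0,0,0,0,0,0.15,1,0,0,0,0,0,0.2,1,0,0,0,0,0,0.2,1,0,0,0,0,0,0.15,1,0,0,0,0,0,0.08,1,0,0,0,0,0,0,1,0,0,0,0,0,0,1])

```text
time: 16.1
position: [0.5302, 0.1431, 0.0924]
tcp_rot: [0.002, 0.626, 0.78, 0.004]
ft_force: [-0.1, 0.2, 1.1]
finger_gap: 0.997
gripper_force: 0.0
```

```bash
python3 g.py .5259 .1432 .088 102.7
```

```text
pos [0.53  0.143 0.092] turn [ 0.005 -0.002 -0.002] shift after [ 0.01  -0.042  0.044] shift before [ 0.01  -0.042  0.044] f [-0.118  0.206  1.15 ] gap 0.9968572031851198 q [-0.452  0.432  0.095  1.982 -0.062  0.721 -0.101] t 16.1
```

Request:
step_arm(deltas=[0.005,0,-0.002,0,-0.04,0.03,1,0,0,0,0,0,0,1,0,0,0,0,0,0,-1,0,0,0,0,0,0,-1,0,0,0,0,0,0,-1,0,0,0,0,0,0,-1,0,0,0,0,0,0,-1,0,0,0,0,0,0,-1,0,0,0,0,0,0,-1,0,0,0,0,0,0,-1,0,0,0,0,0,0,-1,0,0,0,0,0,0,-1])

```text
time: 17.1
position: [0.5256, 0.1425, 0.0889]
tcp_rot: [-0.001, 0.624, 0.781, 0.001]
ft_force: [0.2, -0.0, -0.2]
finger_gap: 0.28
gripper_force: 0.0
```

```bash
python3 g.py .5259 .1432 .088 102.7
```

```text
pos [0.526 0.143 0.089] turn [-0.    -0.002  0.   ] shift after [0.006 0.004 0.009] shift before [0.006 0.004 0.009] f [ 0.224 -0.01  -0.157] gap 0.2801546202388623 q [-0.452  0.435  0.093  1.988 -0.063  0.72  -0.098] t 17.1
```

Request:
step_arm(deltas=[0,0,0,0,0,0,-1,0,0,0,0,0,0,-1,0,0,0,-0.02,0,0,-1,0,0,0,-0.03,0,0,-1,0,0,0,-0.05,0,0,-1,0,0,0,-0.05,0,0,-1,0,0,0,-0.05,0,0,-1,0,0,0,0,0,0,-1])

```text
time: 17.77
position: [0.5307, 0.1212, 0.0889]
tcp_rot: [-0.001, 0.625, 0.781, 0.001]
ft_force: [1.1, -1.7, -1.1]
finger_gap: 0.274
gripper_force: 30.0
```

```bash
cat > j.py <<'E'
from g import *
st=state();u=np.array([-.2198,.9755,0]);v=np.array([.9755,.2198,0]);p=st["position"];f=st["ft_force"]
print("gauge x",(p@u-np.array([.5578,.0043,0])@u)*1000,"lat",(p@v-np.array([.5578,.0043,0])@v)*1000,"z",p[2],"F",f@u,f@v,f[2],st["finger_gap"],st["time"])
E
python3 j.py
```

```text
gauge x 120.00540498066685 lat -0.7617442750347259 z 0.08890033348873065 F -1.9483584794573992 0.7364322567537089 -1.1498400292318167 0.2742124875207277 17.7667
```

Request:
step_arm(deltas=[0,0,0,-0.04,0,0,-1,0,0,0,-0.05,0,0,-1,0,0,0,-0.05,0,0,-1,0,0,0,-0.05,0,0,-1,0,0,0,-0.03,0,0,-1])

```text
time: 18.18
position: [0.5353, 0.1007, 0.0889]
tcp_rot: [-0.001, 0.625, 0.781, 0.001]
ft_force: [1.8, 3.2, -0.6]
finger_gap: 0.275
gripper_force: 30.0
```

```bash
python3 j.py;  python3 - <<'E'
from h import *
s=snapshot("top");t=snapshot("scene")
cv2.imwrite("pics/d6.png",np.hstack([cv2.resize(s["frame"][140:240,175:340],(400,242),interpolation=cv2.INTER_CUBIC),cv2.resize(t["frame"][150:250,200:365],(400,242),interpolation=cv2.INTER_CUBIC)]))
E
```

```text
gauge x 98.9856500652857 lat -0.719931484785441 z 0.08886799871884841 F 2.746286614281009 2.4838122759673817 -0.59876041934078 0.27461695021753196 18.1833
```

View pics/d6.png

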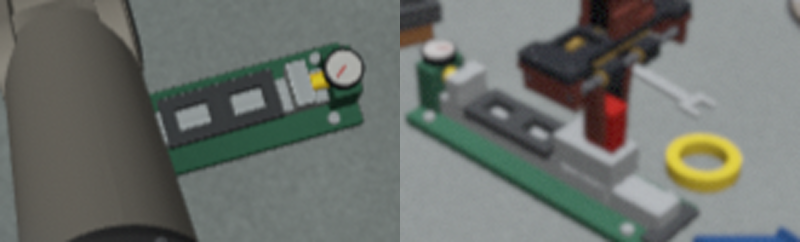

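The jaw follows the handle cleanly. Its face is a few mm short of the plate, which is still straight and short of the anvil.

Request:
step_arm(deltas=[0,0,0,-0.03,0,0,-1,0,0,0,-0.03,0,0,-1,0,0,0,-0.03,0,0,-1,0,0,0,-0.02,0,0,-1,0,0,0,0,0,0,-1])

```text
time: 18.7
position: [0.5377, 0.0905, 0.0889]
tcp_rot: [-0.001, 0.624, 0.781, 0.001]
ft_force: [2.7, 1.0, -0.9]
finger_gap: 0.273
gripper_force: 30.0
```

```bash
python3 j.py
```

```text
gauge x 88.49447872702814 lat -0.6738506442063308 z 0.0888806530945128 F 0.3733255282952327 2.845086245945832 -0.8703525567300368 0.27289068368935065 18.7
```

Request:
step_arm(deltas=[0,0,0,-0.02,0,0,-1,0,0,0,0,0,0,-1])

```text
time: 18.87
position: [0.5381, 0.0888, 0.0889]
tcp_rot: [-0.001, 0.624, 0.781, 0.001]
ft_force: [3.2, 2.9, 0.4]
finger_gap: 0.273
gripper_force: 30.0
```

```bash
python3 j.py
```

```text
gauge x 86.80305692425544 lat -0.634397460628211 z 0.08889988921527431 F 2.09944017583947 3.8035147870181154 0.40498326031135123 0.2726500699804905 18.8667
```

Request:
step_arm(deltas=[0,0,0,-0.02,0,0,-1,0,0,0,0,0,0,-1])

```text
time: 19.03
position: [0.5385, 0.0868, 0.0889]
tcp_rot: [-0.001, 0.624, 0.781, 0.001]
ft_force: [2.9, 3.0, 0.2]
finger_gap: 0.27
gripper_force: 30.0
```

```bash
python3 j.py
```

```text
gauge x 84.72616096305005 lat -0.6424747110485018 z 0.08889851024020357 F 2.2816603902384176 3.477352895913852 0.17297262379572437 0.270183823797755 19.0333
```

Request:
step_arm(deltas=[0,0,0,-0.02,0,0,-1,0,0,0,0,0,0,-1])

```text
time: 19.2
position: [0.539, 0.0848, 0.0889]
tcp_rot: [-0.001, 0.624, 0.781, 0.001]
ft_force: [3.2, 2.0, 0.3]
finger_gap: 0.273
gripper_force: 30.0
```

```bash
python3 j.py
```

```text
gauge x 82.63181142929396 lat -0.6396110199483607 z 0.08888264704888038 F 1.2255205331933152 3.551118707699689 0.3310702769191067 0.2731804829168037 19.2
```

Request:
step_arm(deltas=[0,0,0,-0.015,0,0,-1,0,0,0,0,0,0,-1])

```text
time: 19.37
position: [0.5393, 0.0833, 0.0889]
tcp_rot: [-0.001, 0.624, 0.781, 0.001]
ft_force: [3.6, 2.7, 1.4]
finger_gap: 0.269
gripper_force: 30.0
```

```bash
python3 j.py
```

```text
gauge x 81.14175190013626 lat -0.6687167190275733 z 0.08888050297744181 F 1.8139693653918116 4.128336967877368 1.3842734918771358 0.2686835916631694 19.3667
```

Request:
step_arm(deltas=[0,0,0,-0.015,0,0,-1,0,0,0,0,0,0,-1])

```text
time: 19.53
position: [0.5397, 0.0819, 0.0889]
tcp_rot: [-0.001, 0.624, 0.781, 0.001]
ft_force: [3.5, 2.9, 1.9]
finger_gap: 0.269
gripper_force: 30.0
```

```bash
python3 j.py
```

```text
gauge x 79.72465347331747 lat -0.6274976753753991 z 0.08888139713098626 F 2.0471027581947494 4.079121404488482 1.8726310849541268 0.26934401333335223 19.5333
```

Request:
step_arm(deltas=[0,0,0,-0.015,0,0,-1,0,0,0,0,0,0,-1])

```text
time: 19.7
position: [0.5398, 0.0816, 0.0889]
tcp_rot: [-0.001, 0.624, 0.781, 0.001]
ft_force: [2.4, 7.0, 2.3]
finger_gap: 0.271
gripper_force: 30.0
```

```bash
python3 j.py
```

```text
gauge x 79.32838691984101 lat -0.6171539691686156 z 0.08889205147571651 F 6.319357059474149 3.913631162050716 2.2915316075974115 0.2709349577755012 19.7
```

Anvil contact came at gauge x of about 79.4 for the TCP. The target is about 74.4, with roughly 10 N.

Request:
step_arm(deltas=[0,0,0,-0.02,0,0,-1,0,0,0,-0.01,0,0,-1,0,0,0,0,0,0,-1])

```text
time: 19.95
position: [0.5402, 0.0795, 0.0889]
tcp_rot: [-0.002, 0.624, 0.782, 0.002]
ft_force: [1.2, 8.2, 3.0]
finger_gap: 0.27
gripper_force: 30.0
```

```bash
python3 j.py
```

```text
gauge x 77.24563567542123 lat -0.6541233328795082 z 0.08886521217462023 F 7.708729977848971 2.950034166374747 3.035563484324165 0.27008528155964373 19.95
```

Request:
step_arm(deltas=[0,0,0,-0.015,0,0,-1,0,0,0,0,0,0,-1])

```text
time: 20.12
position: [0.5405, 0.0785, 0.0889]
tcp_rot: [-0.002, 0.624, 0.782, 0.002]
ft_force: [1.5, 8.8, 2.4]
finger_gap: 0.272
gripper_force: 30.0
```

```bash
python3 j.py
```

```text
gauge x 76.16745646174921 lat -0.6187625421403276 z 0.08889450023572334 F 8.297382666740985 3.3805011786847188 2.4405034994974937 0.27241390254474707 20.1167
```

Request:
step_arm(deltas=[0,0,0,-0.015,0,0,-1,0,0,0,-0.006,0,0,-1,0,0,0,0,0,0,-1])

```text
time: 20.37
position: [0.5407, 0.0771, 0.0889]
tcp_rot: [-0.002, 0.623, 0.782, 0.002]
ft_force: [0.7, 10.9, 2.2]
finger_gap: 0.269
gripper_force: 30.0
```

```bash
python3 j.py; python3 - <<'E'
from h import *
s=snapshot("top")
cv2.imwrite("pics/d7.png",s["frame"])
from m import load
s0=load("top")
# anvil shift: grey profile along the gauge axis on its top (z=.076)
u=np.array([-.2198,.9755,0]);o=np.array([.5578,.0043,.076]);v=np.array([.9755,.2198,0])
def prof(s,off):
    g=cv2.cvtColor(s["frame"],cv2.COLOR_BGR2GRAY).astype(np.float32)
    xs=np.arange(-.13,-.075,.0005); P=np.array([proj(s,o+u*x+v*off)[0] for x in xs],np.float32)
    return cv2.remap(g,P[:,0].reshape(1,-1),P[:,1].reshape(1,-1),cv2.INTER_LINEAR)[0]
for off in(-.016,-.012,.012,.016):
    a,b=prof(s0,off),prof(s,off); k=range(-24,25)
    e=[np.mean((a[30:-30]-b[30+i:len(b)-30+i])**2) for i in k]; print(off,"shift mm",list(k)[int(np.argmin(e))]*.5,min(e))
E
```

```text
gauge x 74.75214826170445 lat -0.6456121001968684 z 0.08886933184703545 F 10.459104484249785 3.041261799689192 2.2194389759348003 0.26870144545595276 20.3667
-0.016 shift mm -3.5 79.3748
-0.012 shift mm -4.5 62.36841
0.012 shift mm -5.0 132.65424
0.016 shift mm -5.5 299.39273
```

Position gives about 4.7 mm, the picture about 4.6 mm, and the force also points to about 5 mm. I'll hold here for over a second.

Request:
step_arm(deltas=[0,0,0,0,0,0,-1,0,0,0,0,0,0,-1,0,0,0,0,0,0,-1,0,0,0,0,0,0,-1,0,0,0,0,0,0,-1,0,0,0,0,0,0,-1,0,0,0,0,0,0,-1,0,0,0,0,0,0,-1,0,0,0,0,0,0,-1,0,0,0,0,0,0,-1,0,0,0,0,0,0,-1,0,0,0,0,0,0,-1,0,0,0,0,0,0,-1,0,0,0,0,0,0,-1,0,0,0,0,0,0,-1,0,0,0,0,0,0,-1])

```text
time: 21.75
position: [0.5408, 0.0771, 0.0889]
tcp_rot: [-0.002, 0.623, 0.782, 0.002]
ft_force: [1.0, 10.2, 2.0]
finger_gap: 0.272
gripper_force: 30.0
```

```bash
python3 j.py
```

```text
gauge x 74.76579668312789 lat -0.6141459499593438 z 0.08889310970774238 F 9.77251801723167 3.221147749710356 1.9609992433806878 0.27228427732393334 21.75
```

Request:
step_arm(deltas=[0,0,0,0.01,0,0,-1,0,0,0,0.015,0,0,-1,0,0,0,0.02,0,0,-1,0,0,0,0.03,0,0,-1,0,0,0,0.04,0,0,-1,0,0,0,0.05,0,0,-1,0,0,0,0.05,0,0,-1,0,0,0,0.05,0,0,-1,0,0,0,0.05,0,0,-1,0,0,0,0.05,0,0,-1,0,0,0,0.05,0,0,-1,0,0,0,0.05,0,0,-1,0,0,0,0.05,0,0,-1,0,0,0,0.05,0,0,-1,0,0,0,0.05,0,0,-1,0,0,0,0.04,0,0,-1,0,0,0,0.02,0,0,-1,0,0,0,0,0,0,-1])

```text
time: 23.25
position: [0.5262, 0.1406, 0.0889]
tcp_rot: [-0.001, 0.624, 0.781, 0.001]
ft_force: [4.1, 2.3, -0.6]
finger_gap: 0.272
gripper_force: 30.0
```

```bash
python3 j.py
```

```text
gauge x 139.9478767947216 lat -0.8483792985017891 z 0.08889583661478584 F 1.3759370566541478 4.553677869938102 -0.6137341982486274 0.27203936205218526 23.25
```

Request:
step_arm(deltas=[0,0,0,0.03,0,0,-1,0,0,0,0.03,0,0,-1,0,0,0,0.02,0,0,-1,0,0,0,0.01,0,0,-1,0,0,0,0,0,0,-1])

```text
time: 23.67
position: [0.5243, 0.1488, 0.0889]
tcp_rot: [-0.001, 0.624, 0.781, 0.001]
ft_force: [5.1, 0.6, -0.8]
finger_gap: 0.272
gripper_force: 30.0
```

```bash
python3 j.py
```

```text
gauge x 148.2925173151576 lat -0.8915057237950386 z 0.08886017380415914 F -0.526582556577515 5.158700604537028 -0.7512548383954256 0.2717424951139372 23.6667
```

Request:
step_arm(deltas=[0,0,0,0.01,0,0,-1,0,0,0,0,0,0,-1])

```text
time: 23.83
position: [0.5241, 0.1496, 0.0889]
tcp_rot: [-0.001, 0.624, 0.781, 0.001]
ft_force: [4.9, 0.2, -1.1]
finger_gap: 0.271
gripper_force: 30.0
```

```bash
python3 j.py
```

```text
gauge x 149.106553049887 lat -0.9067827418675067 z 0.08886111619564602 F -0.8714800650406942 4.829817294729155 -1.1169227193787497 0.27107614474778785 23.8333
```

Request:
step_arm(deltas=[0,0,0,0.006,0,0,-1,0,0,0,0,0,0,1,0,0,0,0,0,0,1,0,0,0,0,0,0,1,0,0,0,0,0,0,1,0,0,0,0,0,0,1,0,0,0,0,0,-0.2,1,0,0,0,0,0,-0.35,1,0,0,0,0,0,-0.4,1,0,0,0,0,0,-0.2,1,0,0,0,0,0,0,1,0,0,0,0,0,0,1])

```text
time: 24.83
position: [0.5244, 0.1502, 0.205]
tcp_rot: [-0.001, 0.624, 0.781, 0.002]
ft_force: [-0.6, -0.1, -0.9]
finger_gap: 0.995
gripper_force: 0.0
```

```bash
python3 j.py; python3 g.py .5654 -.0240 .15 102.7
```

```text
gauge x 149.71513190754442 lat -0.5044113000457484 z 0.20496060792580303 F 0.0398525920226832 -0.5966320489436365 -0.9266490719448158 0.9945771586032592 24.8333
pos [0.524 0.15  0.205] turn [ 0.001 -0.002  0.   ] shift after [-1.79   0.017  0.55 ] shift before [-1.792  0.015  0.544] f [-0.591 -0.092 -0.927] gap 0.9945771586032592 q [-0.483  0.281  0.111  1.894 -0.041  0.965 -0.132] t 24.8333
```

```bash
python3 - <<'E'
from m import *
np.set_printoptions(suppress=True,precision=2)
s=snapshot("top"); c=mask(s,(0,0,0),(180,60,72),(385,240,500,330)); r_=rect(s,c,.054); print(r_)
u=np.array([-.2198,.9755]);v=np.array([.9755,.2198]);d=r_[:2]-np.array([557.8,4.3]); print(d@u,d@v)
P=np.array([ray(s,a,b,.054)[:2] for a,b in c[:,0,:]])*1000-[557.8,4.3]; print((P@u).min(),(P@u).max(),(P@v).min(),(P@v).max())
E
```

```text
[568.9 -39.  155.7  49.9 102.9]
-44.67893 1.3107100000000231
-122.66720704952627 33.06144259518997 -23.941814022028257 26.24778461167211
```

Request:
step_arm(deltas=[0,0,0,-0.36,0,0,1,0,0,0,-0.36,0,0,1,0,0,0,-0.36,0,0,1,0,0,0,-0.36,0,0,1,0,0,0,-0.36,0.01,0,1,0,0,0,0,0,0.2,1,0,0,0,0,0,0.3,1,0,0,0,0,0,0.3,1,0,0,0,0,0,0,1,0,0,0,0,0,0,1])

```text
time: 25.72
position: [0.5623, -0.0252, 0.1211]
tcp_rot: [-0.003, 0.624, 0.781, -0.001]
ft_force: [-0.3, 0.3, 0.3]
finger_gap: 1.001
gripper_force: 0.0
```

```bash
python3 j.py; python3 g.py .5654 -.0240 .0435 102.7
```

```text
gauge x -29.753101237445552 lat -2.081546528896805 z 0.12110968600162467 F 0.35109400949132485 -0.2003105234478886 0.3255488221011853 1.0012744379639247 25.7167
pos [ 0.562 -0.025  0.121] turn [-0.004 -0.002  0.   ] shift after [0.005 0.033 0.776] shift before [0.002 0.038 0.776] f [-0.273  0.298  0.326] gap 1.0012744379639247 q [-0.205  0.42   0.178  1.924 -0.103  0.813  0.251] t 25.7167
```

Request:
step_arm(deltas=[-0.004,-0.002,0,0.02,0.033,0,1,0,0,0,0,0,0.2,1,0,0,0,0,0,0.2,1,0,0,0,0,0,0.2,1,0,0,0,0,0,0.1,1,0,0,0,0,0,0.05,1,0,0,0,0,0,0,1,0,0,0,0,0,0,1])

```text
time: 26.38
position: [0.5688, -0.0222, 0.0495]
tcp_rot: [0.003, 0.624, 0.781, 0.003]
ft_force: [-0.1, -0.1, 0.6]
finger_gap: 0.999
gripper_force: 0.0
```

```bash
python3 j.py; python3 g.py .5654 -.0240 .0450 102.7
```

```text
gauge x -28.281433867089355 lat 4.8585785774373225 z 0.04954254211965771 F -0.04422058818369382 -0.08431703757254175 0.6013762436830223 0.9987028891213482 26.3833
pos [ 0.569 -0.022  0.05 ] turn [0.005 0.    0.001] shift after [-0.01  -0.037  0.045] shift before [-0.01  -0.037  0.045] f [-0.073 -0.062  0.601] gap 0.9987028891213482 q [-0.19   0.528  0.154  1.96  -0.128  0.655  0.267] t 26.3833
```

Request:
step_arm(deltas=[0.004,0,0,0,-0.036,0.035,1,0,0,0,0,0,0,1,0,0,0,0,0,0,1,0,0,0,0,0,0,1])

```text
time: 26.72
position: [0.5646, -0.0232, 0.0453]
tcp_rot: [0.0, 0.624, 0.781, 0.0]
ft_force: [0.9, 0.2, -0.5]
finger_gap: 0.998
gripper_force: 0.0
```

```bash
python3 j.py; python3 g.py .5654 -.0240 .0450 102.7
```

```text
gauge x -28.287918297045174 lat 0.5867645081870654 z 0.04534722367126026 F -0.03374357372279276 0.9234898904626079 -0.49325987008660444 0.9978225778952656 26.7167
pos [ 0.565 -0.023  0.045] turn [0. 0. 0.] shift after [-0.01   0.006  0.003] shift before [-0.01   0.006  0.003] f [ 0.908  0.17  -0.493] gap 0.9978225778952656 q [-0.189  0.532  0.154  1.965 -0.128  0.652  0.268] t 26.7167
```

Request:
step_arm(deltas=[0,0,0,0,0,0,-1,0,0,0,0,0,0,-1,0,0,0,0,0,0,-1,0,0,0,0,0,0,-1,0,0,0,0,0,0,-1,0,0,0,0,0,0,-1,0,0,0,0,0,0,-1,0,0,0,0,0,0,-1])

```text
time: 27.38
position: [0.5644, -0.0231, 0.0449]
tcp_rot: [0.0, 0.624, 0.781, -0.0]
ft_force: [0.4, -0.2, -0.2]
finger_gap: 0.563
gripper_force: 30.0
```

```bash
python3 j.py
```

```text
gauge x -28.222475176501963 lat 0.4543421694964689 z 0.04493522922421564 F -0.27443510502926227 0.39131807099625326 -0.22761326120648165 0.5630682335177107 27.3833
```

Request:
step_arm(deltas=[0,0,0,0,0,-0.05,-1,0,0,0,0,0,-0.15,-1,0,0,0,0,0,-0.35,-1,0,0,0,0,0,-0.35,-1,0,0,0,0,0,-0.35,-1,0,0,0,0,0,-0.2,-1,0,0,0,0,0,0,-1,0,0,0,0,0,0,-1])

```text
time: 28.05
position: [0.5646, -0.023, 0.1908]
tcp_rot: [0.001, 0.624, 0.781, 0.001]
ft_force: [-0.4, -1.0, -3.1]
finger_gap: 0.563
gripper_force: 30.0
```

```bash
python3 g.py .5635 -.3054 .19 171.3; python3 - <<'E'
from m import *
np.set_printoptions(suppress=True,precision=1)
s=load("top"); k=cv2.createCLAHE
for lo in(35,40,44,47): print(lo,rect(s,mask(s,(0,0,lo),(180,255,78),(570,225,640,330)),.058))
g=cv2.cvtColor(s["frame"],cv2.COLOR_BGR2GRAY).astype(np.float32)
w=np.radians(-8.7);x=np.array([np.cos(w),np.sin(w),0]);y=np.array([-np.sin(w),np.cos(w),0]);o=np.array([.5635,-.3054,.058])
def edges(d,offs,e):
    T=np.arange(-.08,.08,.0005)
    for sg in offs:
        acc=np.mean([cv2.remap(g,*[proj(s,o+d*t[:,None]+e*q)[:,i].astype(np.float32).reshape(1,-1) for i in(0,1)],cv2.INTER_LINEAR)[0] for q in sg for t in[T]],0)
        gr=np.gradient(cv2.GaussianBlur(acc.reshape(1,-1),(9,1),2)[0]); idx=[i for i in range(1,len(gr)-1) if abs(gr[i])>abs(gr[i-1]) and abs(gr[i])>=abs(gr[i+1]) and abs(gr[i])>.8]
        print([(round(T[i]*1000,1),round(float(gr[i]),1)) for i in idx])
b=np.linspace(-.004,.004,9)
print("across y"); edges(y,[b,b+.052,b-.052],x)
print("along x"); edges(x,[b*0.6-.02,b*.6+.02],y)
E
```

```text
pos [ 0.565 -0.023  0.191] turn [ 0.001  0.001 -0.762] shift after [-0.416 -2.793  0.008] shift before [-2.752 -0.634  0.008] f [-0.384 -1.008 -3.086] gap 0.5633785451839304 q [-0.229  0.331  0.197  1.868 -0.078  0.948  0.226] t 28.05
35 [ 562.1 -302.2  124.8   55.2  171. ]
40 [ 562.1 -302.2  124.8   55.2  171. ]
44 [ 561.5 -305.4  124.7   51.3  174.2]
47 [ 562.1 -304.9  123.8   51.3  173.7]
across y
[(np.float64(-25.5), -5.1), (np.float64(24.5), -3.6), (np.float64(30.5), 7.8)]
[(np.float64(-25.0), -5.2), (np.float64(24.5), -2.8), (np.float64(29.5), 7.1)]
[(np.float64(-25.0), -5.0), (np.float64(24.0), -3.0), (np.float64(31.0), 8.3)]
along x
[(np.float64(-62.0), -5.3), (np.float64(-56.5), 1.2), (np.float64(61.0), 4.7)]
[(np.float64(-63.5), -8.1), (np.float64(-58.5), 2.8), (np.float64(60.5), 4.9)]
```

Request:
step_arm(deltas=[0,0,-0.0762,0,0,0,-1,0,0,-0.0762,0,0,0,-1,0,0,-0.0762,0,0,0,-1,0,0,-0.0762,0,0,0,-1,0,0,-0.0762,0,0,0,-1,0,0,-0.0762,0,0,0,-1,0,0,-0.0762,0,0,0,-1,0,0,-0.0762,0,0,0,-1,0,0,-0.0762,0,0,0,-1,0,0,-0.0762,0,0,0,-1,0,0,0,-0.06,-0.36,0,-1,0,0,0,-0.06,-0.36,0,-1,0,0,0,-0.06,-0.36,0,-1,0,0,0,-0.06,-0.36,0,-1,0,0,0,0,0,0,-1,0,0,0,0,0,0,-1,0,0,0,0,0,0,-1])

```text
time: 29.47
position: [0.5652, -0.1682, 0.188]
tcp_rot: [-0.002, 0.076, 0.997, 0.0]
ft_force: [0.5, 0.2, -2.1]
finger_gap: 0.566
gripper_force: 30.0
```

```bash
python3 g.py .5644 -.3058 .19 171.3; python3 - <<'E'
from h import *
s=snapshot("top");st=state();q=st["tcp_rot"];T=R.from_quat([q[1],q[2],q[3],q[0]]);np.save("h1.npy",dict(s=s,st=st),allow_pickle=True)
p=st["position"];c=proj(s,p)[0].astype(int);print(c)
def P(x,y,z): return proj(s,T.apply([x,y,z])+p)[0]
t=snapshot("scene")
im=s["frame"].copy()
a=cv2.resize(im[c[1]-55:c[1]+55,c[0]-40:c[0]+40],(436,600),interpolation=cv2.INTER_CUBIC)
d=proj(t,p)[0].astype(int);print(d)
b=cv2.resize(t["frame"][d[1]-55:d[1]+45,d[0]-30:d[0]+30],(360,600),interpolation=cv2.INTER_CUBIC)
cv2.imwrite("pics/e1.png",np.hstack([a,b]))
for n,X in(("far",[-.06,25e-3]),("near",[.06,.025])): print(n,[P(X[0],k*X[1],-.009)-c for k in(-1,1)])
E
```

```text
pos [ 0.565 -0.168  0.188] turn [ 0.    -0.002  0.   ] shift after [-0.2   -1.362 -0.02 ] shift before [-0.2   -1.362 -0.021] f [ 0.474  0.236 -2.136] gap 0.5661896291297371 q [ 0.165  0.374  0.024  1.8   -0.011  0.971  1.613] t 29.4667
[337 165]
[214 130]
far [array([ 14.95051388, -25.67226362]), array([ -8.09683591, -27.87073071])]
near [array([11.61210991, 28.33053154]), array([-12.00762343,  26.03062907])]
```

View pics/e1.png

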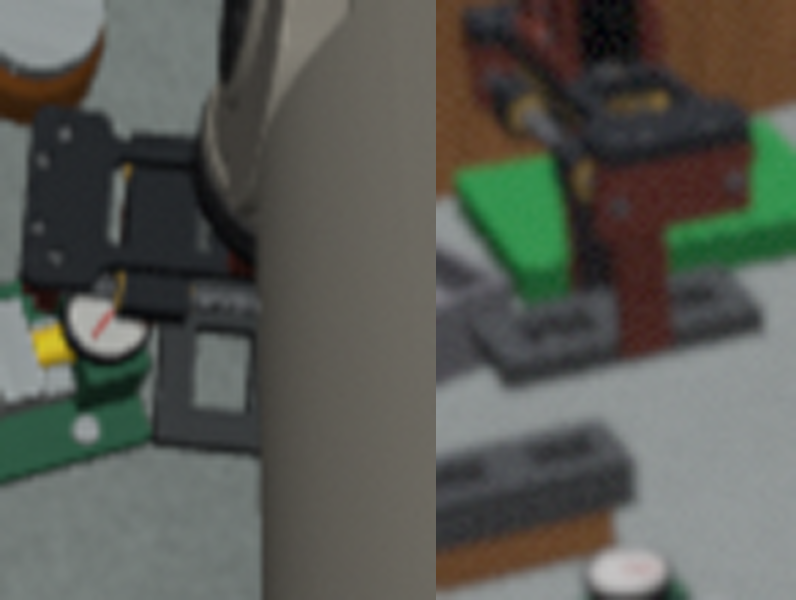

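The crop shows the held plate over open table. Its near end is visible at about (155,440) to (255,452), where the model predicts a centred grasp. I'll refine this with an edge profile.

```bash
python3 - <<'E'
from h import *
d=np.load("h1.npy",allow_pickle=True).item();s,st=d["s"],d["st"];q=st["tcp_rot"];T=R.from_quat([q[1],q[2],q[3],q[0]]);p=st["position"]
g=cv2.cvtColor(s["frame"],cv2.COLOR_BGR2GRAY).astype(np.float32)
def prof(A,B,n=60):
    t=np.linspace(0,1,n)[:,None]; X=proj(s,T.apply(A+(np.array(B)-A)*t)+p).astype(np.float32)
    return cv2.remap(g,X[:,0].reshape(1,-1),X[:,1].reshape(1,-1),cv2.INTER_LINEAR)[0]
x=np.linspace(.05,.072,23)
for y in(.004,.008,.012,.016,.02): print("end y",y,prof(np.array([.05,y,-.009]),[.072,y,-.009],23).astype(int))
for X in(.045,.05,.055): print("side x",X,prof(np.array([X,.015,-.009]),[X,.037,-.009],23).astype(int))
E
```

```text
end y 0.004 [ 58  59  59  58  58  57  54  48  44  44  45  68  89 102 112 117 118 119
 120 120 118 117 116]
end y 0.008 [ 59  59  59  59  58  57  57  50  43  47  54  70  89 104 112 118 118 117
 117 116 115 115 115]
end y 0.012 [ 58  58  58  57  57  56  54  50  43  44  59  74  90 105 109 114 115 115
 116 116 116 116 116]
end y 0.016 [ 58  58  58  58  58  56  53  49  45  40  59  80  95 107 114 116 116 116
 116 116 116 116 116]
end y 0.02 [ 58  58  58  58  58  58  53  47  45  45  57  81 100 109 116 116 116 116
 116 117 117 117 117]
side x 0.045 [ 57  57  58  58  58  58  58  57  57  57  56  56  78 102 101  93  86  79
  75  73  70  69  66]
side x 0.05 [57 58 58 58 58 58 59 59 57 54 50 52 68 80 79 76 75 73 72 72 71 71 71]
side x 0.055 [56 56 57 57 58 58 59 59 58 53 45 49 58 65 69 71 72 73 72 72 72 72 72]
```

The near end is at tool x of about 57.7 mm, so the plate's centre sits 2 mm to the tool's -x. I'll allow for this.

Request:
step_arm(deltas=[0,0,0,-0.045,-0.34,0,-1,0,0,0,-0.045,-0.34,0,-1,0,0,0,-0.045,-0.34,0,-1,0,0,0,-0.045,-0.34,0,-1,0,0,0,0,0,0.2,-1,0,0,0,0,0,0.3,-1,0,0,0,0,0,0.3,-1,0,0,0,0,0,0.15,-1,0,0,0,0,0,0,-1,0,0,0,0,0,0,-1,0,0,0,0,0,0,-1])

```text
time: 30.48
position: [0.5649, -0.3057, 0.0963]
tcp_rot: [0.001, 0.075, 0.997, -0.0]
ft_force: [0.3, 1.0, -1.1]
finger_gap: 0.569
gripper_force: 30.0
```

```bash
python3 g.py .5624 -.3055 .063 171.3
```

```text
pos [ 0.565 -0.306  0.096] turn [-0.     0.001  0.001] shift after [ 0.025 -0.002  0.333] shift before [ 0.025 -0.001  0.333] f [ 0.335  1.043 -1.149] gap 0.5694316995995395 q [ 0.358  0.557  0.057  1.747 -0.04   0.836  1.853] t 30.4833
```

Request:
step_arm(deltas=[0,0,0,0.025,0,0.1,-1,0,0,0,0,0,0.1,-1,0,0,0,0,0,0.05,-1,0,0,0,0,0,0,-1,0,0,0,0,0,0,-1,0,0,0,0,0,0,-1])

```text
time: 30.98
position: [0.5613, -0.306, 0.0702]
tcp_rot: [0.0, 0.076, 0.997, -0.0]
ft_force: [-0.5, -0.5, -1.4]
finger_gap: 0.566
gripper_force: 30.0
```

```bash
python3 g.py .5624 -.3055 .063 171.3
```

```text
pos [ 0.561 -0.306  0.07 ] turn [-0.  0.  0.] shift after [-0.01   0.007  0.072] shift before [-0.01   0.007  0.072] f [-0.537 -0.454 -1.382] gap 0.5661250034984644 q [ 0.362  0.588  0.054  1.767 -0.042  0.788  1.855] t 30.9833
```

Request:
step_arm(deltas=[0,0,0,-0.01,0.006,0.025,-1,0,0,0,0,0,0.015,-1,0,0,0,0,0,0,-1,0,0,0,0,0,0,-1])

```text
time: 31.32
position: [0.5622, -0.3054, 0.066]
tcp_rot: [-0.0, 0.076, 0.997, -0.0]
ft_force: [0.5, 0.4, -1.2]
finger_gap: 0.566
gripper_force: 30.0
```

Request:
step_arm(deltas=[0,0,0,0,0,0.015,-1,0,0,0,0,0,0,-1])

```text
time: 31.48
position: [0.5621, -0.3054, 0.0644]
tcp_rot: [-0.0, 0.076, 0.997, -0.0]
ft_force: [-0.1, 0.3, -1.8]
finger_gap: 0.566
gripper_force: 30.0
```

Request:
step_arm(deltas=[0,0,0,0,0,0.01,-1,0,0,0,0,0,0,-1])

```text
time: 31.65
position: [0.5621, -0.3054, 0.0634]
tcp_rot: [-0.0, 0.076, 0.997, -0.0]
ft_force: [-0.5, -0.2, -2.0]
finger_gap: 0.569
gripper_force: 30.0
```

Request:
step_arm(deltas=[0,0,0,0,0,0.008,-1,0,0,0,0,0,0,-1])

```text
time: 31.82
position: [0.5623, -0.3055, 0.063]
tcp_rot: [0.0, 0.076, 0.997, -0.0]
ft_force: [-1.2, 1.0, 0.0]
finger_gap: 0.566
gripper_force: 30.0
```

Request:
step_arm(deltas=[0,0,0,0,0,0.005,-1,0,0,0,0,0,0,-1])

```text
time: 31.98
position: [0.5623, -0.3055, 0.0629]
tcp_rot: [0.0, 0.076, 0.997, -0.0]
ft_force: [-1.7, 0.9, 5.1]
finger_gap: 0.564
gripper_force: 30.0
```

Request:
step_arm(deltas=[0,0,0,0,0,0,-1,0,0,0,0,0,0,0.4,0,0,0,0,0,0,0.7,0,0,0,0,0,0,1,0,0,0,0,0,0,1,0,0,0,0,0,0,1,0,0,0,0,0,-0.1,1,0,0,0,0,0,-0.2,1,0,0,0,0,0,-0.35,1,0,0,0,0,0,-0.35,1,0,0,0,0,0,-0.35,1,0,0,0,0,0,0,1])

```text
time: 32.98
position: [0.566, -0.3075, 0.2059]
tcp_rot: [0.006, 0.076, 0.997, -0.002]
ft_force: [1.5, -0.9, 0.2]
finger_gap: 1.0
gripper_force: 0.0
```

Request:
step_arm(deltas=[0,0,0,0,0.35,0,1,0,0,0,0,0.35,0,1,0,0,0,0,0.35,0,1,0,0,0,0,0.35,0,1,0,0,0,0,0.35,0,1,0,0,0,0,0.35,0,1,0,0,0,0,0.35,0,1,0,0,0,0,0,0,1])

```text
time: 33.65
position: [0.6004, -0.0535, 0.1978]
tcp_rot: [0.001, 0.07, 0.998, 0.002]
ft_force: [0.0, 1.1, 0.2]
finger_gap: 1.002
gripper_force: 0.0
```

```bash
python3 - <<'E'
from m import *
np.set_printoptions(suppress=True,precision=1)
s=snapshot("top"); print(state()["position"])
print(rect(s,mask(s,(0,0,0),(180,255,75),(560,215,650,340)),.072))
g=cv2.cvtColor(s["frame"],cv2.COLOR_BGR2GRAY).astype(np.float32)
w=np.radians(-8.7);x=np.array([np.cos(w),np.sin(w),0]);y=np.array([-np.sin(w),np.cos(w),0]);o=np.array([.5644,-.3058,.072])
def edges(d,offs,e):
    T=np.arange(-.08,.08,.0005)[:,None]
    for sg in offs:
        acc=np.mean([cv2.remap(g,*[proj(s,o+d*T+e*q)[:,i].astype(np.float32).reshape(1,-1) for i in(0,1)],cv2.INTER_LINEAR)[0] for q in sg],0)
        gr=np.gradient(cv2.GaussianBlur(acc.reshape(1,-1),(9,1),2)[0]); print([(float(T[i,0]*1000),round(float(gr[i]),1)) for i in range(1,len(gr)-1) if abs(gr[i])>abs(gr[i-1]) and abs(gr[i])>=abs(gr[i+1]) and abs(gr[i])>.8])
b=np.linspace(-.004,.004,9)
print("across"); edges(y,[b,b+.052,b-.052],x)
print("along"); edges(x,[b*.6-.02,b*.6+.02],y)
# gauge/jaw and bystanders compared with the start
s0=load("top"); d=cv2.absdiff(s["frame"],s0["frame"]).max(2)
d=cv2.morphologyEx((d>40).astype(np.uint8),cv2.MORPH_OPEN,np.ones((3,3)))
n,_,q,c=cv2.connectedComponentsWithStats(d); print([(*(q[i,:4]*1.5625).astype(int).tolist(),int(q[i,4])) for i in range(1,n)])
E
```

```text
[ 0.6 -0.1  0.2]
[ 560.7 -299.5  126.4   56.1  171.2]
across
[(-23.49999999999995, -5.5), (25.500000000000092, -3.4), (33.0000000000001, 8.6)]
[(-23.49999999999995, -5.3), (25.000000000000092, -2.1), (30.000000000000096, 5.9)]
[(-23.99999999999995, -5.7), (25.500000000000092, -3.2), (34.0000000000001, 8.5), (75.00000000000014, -5.1)]
along
[(-62.999999999999986, -5.2), (59.50000000000012, 5.2)]
[(-66.99999999999999, -8.4), (-60.499999999999986, 3.8), (59.50000000000012, 4.8)]
[(437, 100, 54, 15, 283), (503, 107, 4, 4, 9), (509, 107, 4, 4, 9), (418, 110, 12, 6, 29), (409, 118, 12, 62, 152), (459, 160, 34, 26, 279), (512, 165, 23, 70, 174), (375, 178, 54, 64, 953), (454, 181, 35, 26, 226), (532, 237, 7, 17, 34), (442, 246, 65, 68, 919), (431, 254, 4, 4, 9), (437, 257, 18, 12, 79), (435, 264, 164, 292, 3160), (432, 271, 28, 23, 210), (187, 282, 45, 78, 762), (339, 295, 4, 4, 9), (315, 298, 10, 20, 60), (290, 304, 12, 20, 54), (223, 309, 4, 4, 9), (445, 375, 4, 4, 9), (448, 468, 6, 9, 19), (448, 482, 4, 4, 9), (446, 501, 4, 4, 9), (398, 525, 64, 51, 439), (554, 564, 15, 35, 97), (393, 575, 4, 6, 12), (437, 593, 4, 6, 12)]
```

The plate sits within about 1 mm of the pile's measured position, with the same yaw. Nothing else differs from the start picture apart from the opened jaw and the emptied stand, though the arm still hides part of the view. Handing in.

```bash
python3 -c "
from rig import *
print(close_job())"
```

```text
the job is handed in; nothing more can be done
None
```

I checked the plate in the gauge with the anvil pushed in by about 5 mm for over a second, slid the jaw back to about fully open, set the plate on the pile within about 1 mm of square, and handed the job in at about 34 s; no verdict was returned.

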